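# Shut the test fixture and pin it under pressure

## Robot

A 7-joint arm with a two-finger parallel gripper is mounted at the origin on the work surface. World frame = base frame: x ahead of the robot, y to its left, z up, the work surface at z = 0. Lengths are in m, angles in rad, forces in N, time in s.
With the tool pointing down it reaches from about 0.4 to 0.85 m from the base axis. Payload 10.4 kg.
Tool frame: the origin (TCP) lies midway between the tips of the shut fingers; the grasp point (between the pads) lies 19 mm behind it (r.grasp_offset is the distance from the TCP to the grasp point, in m); x points along the fingers, y is the direction in which the jaws open and shut, and the axes are right-handed (so a half turn about x gives the same grasp; the last joint's range is limited). The gripper opens to 87 mm and grips with 3 to 60 N. Pads are 19 mm wide; open, the fingers measure 117 mm over their backs; the gripper's body (75 mm by 190 mm) begins 51 mm behind the grasp point.
Start: joints at [1.102, 0.332, -0.065, 1.46, 0.022, 1.35, -0.088], TCP at [0.27, -0.564, 0.223] pointing down, gripper open.
Joint ranges: [-2.6, 2.6], [-0.5, 2.12], [-1.47, 1.34], [0.16, 2.42], [-1.27, 4.41], [0.06, 2.06], [-2.6, 2.6]. Speed limits (rad/s): [2.22, 2.22, 2.79, 2.79, 3.14, 3.14, 3.14].

## Interface

Orientations are given as a unit quaternion [x, y, z, w].
In Python, from bench import r, vision, close_job gives the robot as it stands. The module is installed in compiled form; this text tells all that it offers.
- The arm moves only by the shell command python3 -m pendant 'ROWS' [OPENING] [FORCE]. ROWS is text: rows parted by semicolons, each of 6 numbers parted by spaces: the shift along the tool's x, y, z in units of 0.25 m (1.0 is 0.25 m), then the turn, a rotation vector about the tool's x, y, z in units of 1.5 rad (1.0 is 1.5 rad). A call has 1 to 8 rows; each row is the pose to reach, as a shift and turn from the pose commanded when the call began, along the tool's axes at that moment; what a row does not reach only later rows make up. A row lasts 1/10 s, in which the tool goes at most 50 mm and 8.59 degrees, less where a joint would pass 70% of its speed; a pose out of reach is approached as far as the arm can. A call with a number of a shift or a turn outside -1 to 1 is refused whole. A call with a gripper value outside its range is refused whole. OPENING is the gripper command: -1 is shut, 1 is fully open, values between are in proportion, set as the call begins (- or left out, the last holds). The fingers move at their own pace and stop on an object; FORCE is the grip in N (left out, the last holds). Time passes only in rows, so rows that repeat a pose let the fingers close. It gives the time, the measured TCP pose, the force and the opening at its end, in the units of the state.
- r.read_state(): the state, without advancing time (a new reading comes with each control period).
- vision.camera(name): name is "scene" or "top" or "wrist"; returns (picture, depth): 400x640x3 uint8, blue, green, red; 400x640 float32, m along the optical axis (not along the pixel's ray), 0 where there is no reading.
- vision.get_calibration(name): a dict with "camera_matrix" (3x3 intrinsics, pixels), "rvec" (rotation vector, rad) and "tvec" (3), from world to camera coordinates, as OpenCV has them. Camera axes: x right, y down, z forward; pixel columns grow to the right and rows downward; lengths in m; the calibration is good to about 2 mm. A picture is of the moment at which its call begins: read the wrist's pose just before it. get_calibration takes no time and is no camera call; for the wrist camera it gives the pose at the moment of the call.
- close_job(): hands the job in, once; it reports no verdict.
The state is a dict: "time": time; "joint_positions": joint angles; "joint_vel": joint speeds; "joint_torque": joint torques, N m; "ee_pos": TCP position; "eef_rot": TCP orientation; "ft_force": force on the tool from outside, world axes, zero at the start; "torque": the same for the moment, N m; "width": finger opening in m.
Only numpy, scipy, OpenCV 4.12 (cv2) and the standard library are available. Lean on these libraries where they do the work, as an engineer would, in place of code of your own. Each camera call takes 0.05 s, during which the arm holds its last target. There are 200 camera calls.

## Task

First swing the open cover of the clamshell test fixture shut, then pull the lock pin (the one with the wide flat collar) out of the tool stand and push it straight down through the cover's hole into the hole of the base. The hinge is sprung, so the shut cover floats slightly high: press the pin down by its handle until its collar holds the cover fully home, and finish like that, still holding the pin pressed down, with the hand touching only the pin. Leave the two screwdrivers in the stand and the other things on the bench where they are.

Things in the scene. Friction and masses are not known exactly. Their poses are not given: they have to be found in the camera images.
- jig: Fixture base, fixed to the bench: a block 120 (x) x 110 (y) x 44 mm high. Origin at the centre of its underside. Its +x axis points from the pin hole to the hinge, z is up. It stands in front of the robot on the left or the right, hinge on the side away from the robot.
- base_hole (a point): Centre of the mouth of the upright pin hole in the top of the base, 44 mm above the bench, 47 mm from the base's origin towards its -x. Round, 12 mm wide with a small chamfer, goes right through to the bench. With the cover shut and pressed home the cover's hole lies exactly above it.
- cover_hinge (a point): Point on the hinge axis, in the middle of the cover's hinged edge, at the level of the cover's underside (45 mm above the bench, 56 mm from the base's origin towards its +x). The axis runs along the base's y.
- cover (a joint): Swing of the cover about its hinge block, rad: 0 = shut, 2.1 = fully open (leaning back away from the pin hole); starts at 1.65 to 2.05. The cover is an aluminium plate 115 mm long (hinge to free edge) x 100 mm wide x 10 mm thick, 0.25 kg. Friction keeps it where it is left from about 1.0 rad up; lower than that it sinks shut by its own weight in about a second. Its angle above level is cover + hinge_block.
- hinge_block (a joint): Give of the sprung hinge block on the same axis, rad: 0.06 = sprung up (at rest), 0 = pressed home, cover flat on the base. Pressing home takes about 5 N down at the pin hole.
- cover_hole (a point): Centre of the mouth of the pin hole in the cover's outer (upper) face, 103 mm from the hinge axis, on the cover's centre line. Round, 12.5 mm wide with a small chamfer, right through the 10 mm plate. It floats about 6 mm high when the cover is shut but not pressed.
- stand: Tool stand, fixed: a light wooden bridge 60 (x) x 180 (y) mm, its top 65 mm above the bench, with three holes 12 mm wide in a row along its y at -60, 0 and +60 mm. Origin at the centre of its underside. One hole holds the lock pin, the others the two screwdrivers, in any order; all hang upright.
- pin_grip (a point): Lock pin, loose, about 0.09 kg, all metal: centre of its round handle (18 mm diameter, 50 mm long, along the pin's z). Below the handle a flat disc collar 30 mm in diameter and 6 mm thick (its underside 31 mm below this point), below that the shaft, 10 mm in diameter and 50 mm long, with a tapered nose over its last 5 mm. z points from the nose to the handle. In the stand the collar rests on the stand's top.
- pin_tip (a point): End of the lock pin's nose, 81 mm below pin_grip along the pin.
- driver_a_grip (a point): Screwdriver hanging in the stand, waisted black handle 24 mm in diameter and 62 mm tall, thin shaft, no collar: centre of its handle. Leave alone.
- driver_b_grip (a point): Screwdriver hanging in the stand, waisted black handle 21 mm in diameter and 54 mm tall, thin shaft, no collar: centre of its handle. Leave alone.
- heatsink: Black finned heat sink 40 x 40 x 30 mm, loose, between fixture and stand. Origin at the centre of its underside. Leave alone.
- motor: Small square motor 42 x 42 x 40 mm with a 20 mm shaft pointing up, loose. Origin at the centre of its underside. Leave alone.
- fan: Flat black fan 60 x 60 x 15 mm, loose, lying on the left at the back. Origin at the centre of its underside. Leave alone.
- jar_mid (a point): White jar 50 mm in diameter and 60 mm high, loose: its centre. Leave alone.
Mind the look-alikes: they are no part of the job. What is shaped like the part that bears pin_grip but blue or orange is not meant. There is more than one size of the jig; the job needs the smallest.

How it is judged:
On the way, in this order (a step that is already met when the one before it is completed fails the run):
1. the cover is swung shut (value of joint cover below 0.04 rad), for 0.2 s.
2. the lock pin is pulled clear of the stand (height (world z) of pin_tip above 0.07 m), for 0.1 s.
At the end, for the whole second after the job is handed in: Cover shut (under 0.03 rad) and pressed home (hinge block under 0.018 rad); pin nose 34 mm or more below the base hole's mouth, within 5 mm of its axis, pin upright within 0.12 rad, bearing on the fixture with over 2.5 N, held with over 1.5 N; hand and arm not touching the fixture (value of joint cover below 0.03 rad and value of joint hinge_block below 0.018 rad and z of pin_tip in the frame of base_hole below -0.034 m and horizontal distance between pin_tip and base_hole below 0.005 m and angle between the z axis of pin_grip and the z axis of jig, either way round below 0.12 rad and contact force between pin and jig above 2.5 N and contact force between the fingers and pin above 1.5 N and contact force between each of the fingers, the arm and jig below 0.5 N); the arm keeps its last pose, push and grip.
It fails at once if a screwdriver or another bystander is disturbed (moved over 25 mm) (distance of any of driver_a_grip, driver_b_grip, heatsink, motor, fan, jar_mid from where it was at the start of the episode above 0.025 m).
It also fails if it takes over 61 s, if anything falls off the work surface, if the arm or the gripper's body presses on something with over 40 N, if the wrist force passes 120 N, or if a joint passes its speed limit or range.

## Working session

There is one attempt and no reset: what is moved stays moved. The work goes in short steps, Python scripts to look and compute and a shell command to move; the robot and the scene stay as the last step left them, time stands still between calls to the robot, and variables do not carry over. Pictures are saved under pics/ and viewed, about 8 in all and at most 12, crops included, and the job is handed in when it is done.

```bash
mkdir -p pics; cat > h.py <<'E'
import numpy as np,cv2
from bench import r,vision
from scipy.spatial.transform import Rotation as R
def cloud(name):
    c=vision.get_calibration(name)
    im,d=vision.camera(name)
    K=np.array(c["camera_matrix"]);Rm=cv2.Rodrigues(np.array(c["rvec"],float))[0];t=np.array(c["tvec"],float).ravel()
    v,u=np.mgrid[0:400,0:640]
    P=np.stack([(u-K[0,2])/K[0,0]*d,(v-K[1,2])/K[1,1]*d,d],-1)
    W=(P-t)@Rm
    W[d==0]=np.nan
    return im,d,W
def ray(name,u,v,z,c=None):
    c=c or vision.get_calibration(name)
    K=np.array(c["camera_matrix"]);Rm=cv2.Rodrigues(np.array(c["rvec"],float))[0];t=np.array(c["tvec"],float).ravel()
    o=-Rm.T@t;d=Rm.T@np.linalg.inv(K)@[u,v,1]
    return o+d*(z-o[2])/d[2]
def rows(target,rot=None):
    "shift in tool axes/0.25 and rotvec/1.5 to reach world target / rotation"
    s=r.read_state();Q=R.from_quat(s["eef_rot"])
    sh=Q.inv().apply(np.array(target)-s["ee_pos"])/0.25
    tv=(Q.inv()*rot).as_rotvec()/1.5 if rot is not None else np.zeros(3)
    print("rows",sh.round(3),tv.round(3))
E
python3 - <<'E'
from h import *
s=r.read_state();print(s["time"],s["ee_pos"],s["eef_rot"],s["width"],R.from_quat(s["eef_rot"]).as_matrix().round(2))
for n in("scene","top"):
    im,d,W=cloud(n);cv2.imwrite(f"pics/{n}0.png",im);np.save(f"{n}0.npy",W)
    print(n,ray(n,320,200,0))
E
```

```text
0.0 [ 0.26928676 -0.56356318  0.22171857] [-0.68946044 -0.15682684  0.68976247 -0.15581196] 0.0868936837161629 [[-0.    0.43 -0.9 ]
 [ 0.   -0.9  -0.43]
 [-1.   -0.    0.  ]]
scene [0.41377394 0.00286184 0.        ]
top [ 0.53302575 -0.00111157  0.        ]
```

View pics/top0.png

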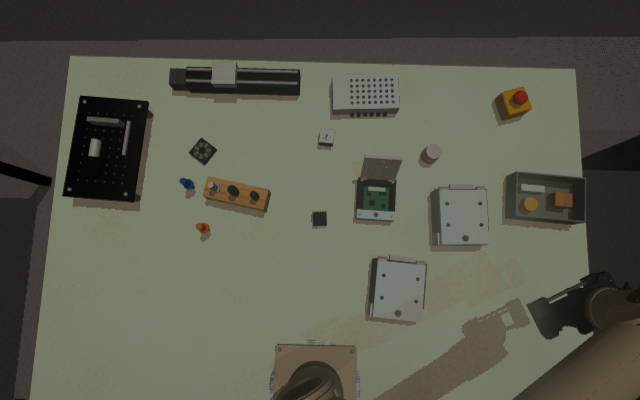

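View pics/scene0.png

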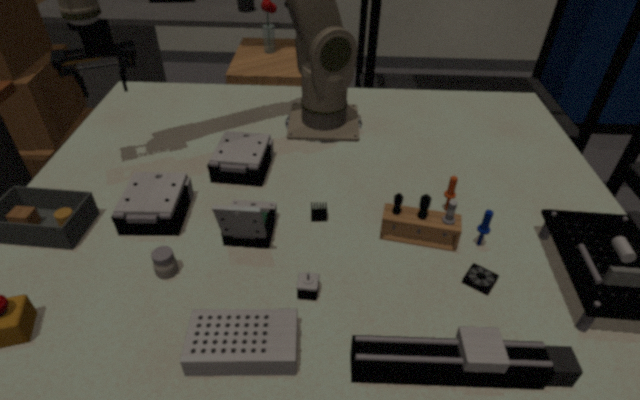

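The top view shows the open fixture at (376,198) with its cover standing at (382,168), and the stand at (237,194). The metal pin is in the stand's left hole at (213,187). The shut, larger jigs at (461,216) and (397,289) are look-alikes, and so are the blue and orange pins.

```bash
python3 - <<'E'
from h import *
im=cv2.imread("pics/top0.png");W=np.load("top0.npy")
def rect(u0,u1,v0,v1,z0,z1,lab):
    S=W[v0:v1,u0:u1].reshape(-1,3);S=S[(S[:,2]>z0)&(S[:,2]<z1)]
    c,sz,a=cv2.minAreaRect(S[:,:2].astype(np.float32));print(lab,len(S),np.round(c,4),np.round(sz,4),round(a,1),"medz",np.median(S[:,2]).round(4));return S
rect(350,402,178,226,.038,.05,"jigtop")
S=rect(350,410,150,190,.06,.3,"cover");print(S.max(0),S.min(0))
rect(195,280,170,220,.058,.07,"stand")
S=rect(195,280,170,220,.08,.3,"handles")
# handle clusters
m=np.zeros((400,640),np.uint8);Z=W[...,2];m[170:220,195:280]=(Z[170:220,195:280]>.09)
n,l,st,ce=cv2.connectedComponentsWithStats(m)
for i in range(1,n):
    if st[i,4]>5:
        p=W[l==i];print("handle",ce[i].round(1),st[i,4],np.median(p,0).round(4),p.max(0).round(4))
for n_,b in dict(heat=(308,332,208,230),motor=(315,340,125,150),jar=(420,444,142,166),fan=(188,220,136,168)).items():
    rect(*b,.008,.2,n_)
a=cv2.resize(im[150:230,340:420],(400,400),interpolation=2);b=cv2.resize(im[160:240,180:260],(400,400),interpolation=2)
cv2.imwrite("pics/crop1.png",cv2.convertScaleAbs(np.hstack([a,b]),alpha=1.4))
E
```

```text
jigtop 920 [ 0.5348 -0.1635] [0.1112 0.1203] 87.7 medz 0.0438
cover 790 [ 0.6152 -0.1673] [0.1008 0.0423] 86.4 medz 0.1182
[ 0.63753086 -0.11660277  0.15890627] [ 0.59312705 -0.21772951  0.06006385]
stand 1034 [0.5391 0.242 ] [0.1809 0.0605] 78.9 medz 0.0655
handles 200 [0.5388 0.2417] [0.1392 0.0232] 77.0 medz 0.1198
handle [211.2 185.4] 51 [0.5492 0.2981 0.1202] [0.5578 0.3099 0.1297]
handle [231.7 189.6] 76 [0.5376 0.2396 0.1245] [0.5506 0.2544 0.1319]
handle [253.4 194.6] 50 [0.5261 0.1818 0.1174] [0.5368 0.1909 0.1217]
heat 146 [0.4758 0.0038] [0.0403 0.0474] 3.6 medz 0.0273
motor 236 [ 0.7214 -0.0099] [0.0525 0.0437] 84.9 medz 0.041
jar 288 [ 0.675  -0.3257] [0.0465 0.0471] 72.6 medz 0.0582
fan 396 [0.6748 0.3612] [0.0686 0.0598] 54.7 medz 0.0163
```

View pics/crop1.png

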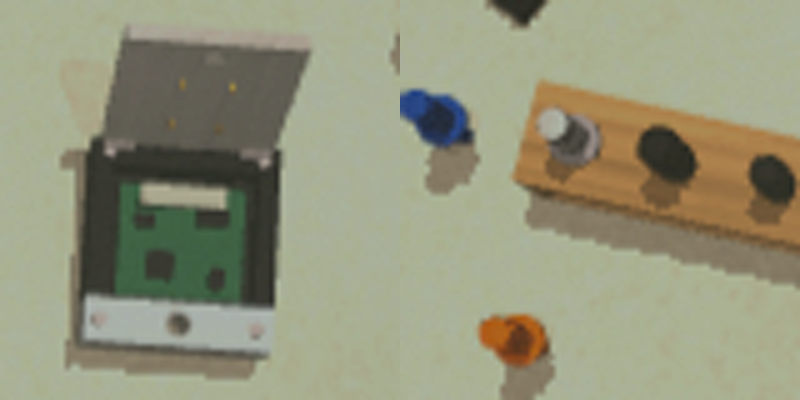

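The crop shows the pin hole at top pixel (375,214). The jig's 111×120 mm matches the smallest size, with a yaw of about -2.5°. The pin is in the stand's +y hole. First move: go above and behind the cover with the gripper shut.

```bash
python3 -m pendant '0 -0.3 -1 -0.72 0 0;0 -0.3 -1 -0.72 0 0;0 -0.3 -1 -0.72 0 0;0 -0.3 -1 -0.72 0 0;0 -0.3 -1 -0.72 0 0;0 -0.3 -1 -0.72 0 0;0 -0.3 -1 -0.72 0 0;0 -0.3 -1 -0.72 0 0' -1 20
python3 - <<'E'
from h import *
c=ray("top",375.1,214.1,.044);print("hole",c)
s=r.read_state();M=R.from_quat(s["eef_rot"]).as_matrix();print(M.round(2),s["joint_positions"])
th=-2.5*np.pi/180;rot=R.from_matrix(np.array([[0,np.cos(th),np.sin(th)],[0,np.sin(th),-np.cos(th)],[-1,0,0]]))
rows([.70,-.17,.22],rot)
E
```

```text
time: 0.9
ee_pos: [0.4629, -0.388, 0.2221]
eef_rot: [-0.51, -0.49, 0.51, -0.489]
ft_force: [0.1, -1.5, -0.7]
width: 0.0309
hole [ 0.48931978 -0.16125406  0.044     ]
[[-0.    1.   -0.04]
 [ 0.   -0.04 -1.  ]
 [-1.   -0.   -0.  ]] [ 0.89605265  0.30788811 -0.34076345  1.50583766  0.10396589  1.34652063
  0.50630473]
rows [ 0.008  0.912 -0.91 ] [ 0.002 -0.     0.   ]
```

```bash
python3 -m pendant '0 0.91 -0.91 0 0 0;0 0.91 -0.91 0 0 0;0 0.91 -0.91 0 0 0;0 0.91 -0.91 0 0 0;0 0.91 -0.91 0 0 0;0 0.91 -0.91 0 0 0;0 0.91 -0.91 0 0 0;0 0.91 -0.91 0 0 0'
python3 - <<'E'
from h import *
rows([.70,-.167,.125])
E
```

```text
time: 1.7
ee_pos: [0.7018, -0.1672, 0.2211]
eef_rot: [0.511, 0.49, -0.51, 0.488]
ft_force: [0.6, -0.0, 0.5]
width: 0.0006
rows [ 0.384 -0.007  0.001] [0. 0. 0.]
```

```bash
python3 -m pendant '0.2 0 0 0 0 0;0.38 0 0 0 0 0;0.38 0 0 0 0 0;0.38 -0.05 0 0 0 0;0.38 -0.1 0 0 0 0;0.38 -0.15 0 0 0 0;0.38 -0.2 0 0 0 0;0.38 -0.25 0 0 0 0'
python3 -m pendant '0 -0.06 0 0 0 0;0 -0.12 0 0 0 0;0 -0.18 0 0 0 0;0 -0.24 0 0 0 0;0 -0.3 0 0 0 0;0 -0.36 0 0 0 0;0 -0.42 0 0 0 0;0 -0.48 0 0 0 0'
python3 - <<'E'
from h import *
im,d,W=cloud("top");cv2.imwrite("pics/t1.png",cv2.resize(im[130:250,300:460],(640,480)))
E
```

```text
time: 2.5
ee_pos: [0.6384, -0.17, 0.1309]
eef_rot: [0.513, 0.486, -0.511, 0.489]
ft_force: [2.3, 0.4, 3.2]
width: 0.0002
time: 3.3
ee_pos: [0.5182, -0.1644, 0.1304]
eef_rot: [0.512, 0.487, -0.512, 0.489]
ft_force: [-0.3, 0.0, 1.2]
width: 0.0006
```

View pics/t1.png

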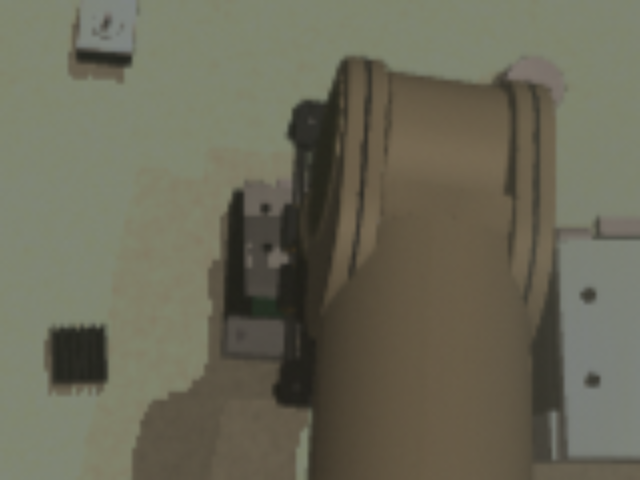

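The cover is tipped forward and falling shut. I'll lift and head for the stand, then check the cover from above.

```bash
python3 -m pendant '-0.2 0 0 0 0 0;-0.4 0 0 0 0 0;-0.4 0 -0.2 0 0 0;-0.4 0 -0.4 0 0 0;-0.4 0 -0.6 0 0 0;-0.4 0 -0.8 0 0 0;-0.4 0 -1 0 0 0;-0.4 0 -1 0 0 0' 1
python3 - <<'E'
from h import *
print("pin ray",ray("top",210.1,184.5,.121), ray("top",210.6,185,.121))
im,d,W=cloud("top")
S=W[150:230,345:410].reshape(-1,3);S=S[(S[:,2]>.035)&(S[:,2]<.2)]
print(cv2.minAreaRect(S[:,:2].astype(np.float32)))
A=np.c_[S[:,:2],np.ones(len(S))];k=np.abs(S[:,2]-np.median(S[:,2]))<.01
p=np.linalg.lstsq(A[k],S[k,2],rcond=None)[0];print("plane",p,"resid",np.std(A[k]@p-S[k,2]),"z hole",p@[.4885,-.1615,1],"hinge",p@[.591,-.166,1])
a=-11.1*np.pi/180;rot=R.from_matrix(np.array([[0,np.cos(a),np.sin(a)],[0,np.sin(a),-np.cos(a)],[-1,0,0]]))
rows([.55,.30,.23],rot)
cv2.imwrite("pics/t2.png",cv2.resize(im[130:250,300:460],(640,480)))
E
```

```text
time: 4.15
ee_pos: [0.529, 0.0944, 0.2303]
eef_rot: [0.511, 0.491, -0.508, 0.491]
ft_force: [-0.0, 0.4, -0.3]
width: 0.0564
pin ray [0.5506772  0.30032846 0.121     ] [0.54932463 0.29887931 0.121     ]
((0.5397318005561829, -0.16382452845573425), (0.11060269176959991, 0.1305835247039795), 87.28118896484375)
plane [-0.1179445   0.00505622  0.12600939] resid 0.0024271567017664945 z hole 0.0675769208254289 hinge 0.05546485608216506
rows [ 0.001  0.048 -0.841] [ 0.102 -0.001 -0.002]
```

View pics/t2.png

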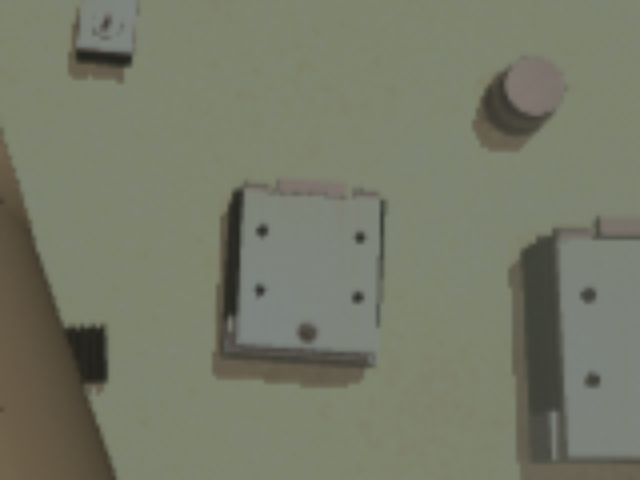

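The cover is down (slope 0.118 rad, perhaps still sinking) with its hole at top pixel (376,213). Going on to above the pin, I'll recheck from there.

```bash
python3 -m pendant '0 0.05 -0.2 0.1 0 0;0 0.05 -0.4 0.1 0 0;0 0.05 -0.6 0.1 0 0;0 0.05 -0.84 0.1 0 0;0 0.05 -0.84 0.1 0 0;0 0.05 -0.84 0.1 0 0;0 0.05 -0.84 0.1 0 0' 1
python3 - <<'E'
from h import *
im,d,W=cloud("top")
S=W[150:230,345:410].reshape(-1,3);S=S[(S[:,2]>.05)&(S[:,2]<.2)]
A=np.c_[S[:,:2],np.ones(len(S))];k=np.abs(S[:,2]-np.median(S[:,2]))<.01
p=np.linalg.lstsq(A[k],S[k,2],rcond=None)[0];print("plane",p,"hole z",p@[.4885,-.1615,1],"hinge",p@[.591,-.166,1])
g=cv2.cvtColor(im,cv2.COLOR_BGR2GRAY)[206:222,366:388]
print(g)
im,d,W=cloud("wrist");np.save("w1.npy",W);cv2.imwrite("pics/w1.png",im)
m=((W[...,2]>.107)&(W[...,2]<.135)).astype(np.uint8)
n,l,st,ce=cv2.connectedComponentsWithStats(m)
for i in range(1,n):
    if st[i,4]>60: 
        q=W[l==i][:,:2].astype(np.float32);print(st[i],np.median(W[l==i],0).round(4),cv2.minEnclosingCircle(q))
m=((W[...,2]>.060)&(W[...,2]<.068)).astype(np.uint8);q=W[m>0][:,:2];print("stand",cv2.minAreaRect(q.astype(np.float32)))
E
```

```text
time: 4.9
ee_pos: [0.5522, 0.2943, 0.2284]
eef_rot: [0.547, 0.448, -0.547, 0.449]
ft_force: [0.0, -0.3, -0.4]
width: 0.0869
plane [-0.05446409  0.00337195  0.08807435] hole z 0.06092406791643119 hinge 0.05532632495161854
[[129 129 130 129 129 129 129 129 129 130 129 129 128 129 129 130 129 130
  129 129 129 128]
 [129 129 128 129 129 130 129 129 129 129 128 129 129 129 129 129 129 129
  129 128 129 129]
 [130 129 129 129 129 129 129 130 128 129 129 129 129 129 129 129 129 129
  128 128 129 128]
 [129 130 129 128 129 129 129 130 128 129 128 129 129 129 129 128 129 129
  128 128 129 128]
 [128 129 129 129 129 129 129 128 129 127 126 127 129 127 129 129 130 128
  128 128 129 128]
 [129 129 129 129 129 130 130 129 123 111 106 113 126 120 128 129 129 129
  128 128 129 128]
 [130 129 130 130 129 129 129 128  97  84  67  71 106 127 129 129 129 129
  128 129 130 129]
 [130 129 130 129 128 130 128 124  82  62  64  67  80 125 129 129 130 129
  129 129 129 128]
 [129 129 128 129 129 129 129 124  93  65  61  65  85 121 129 129 128 129
  128 128 128 129]
 [130 129 129 129 130 128 129 129 118  86 
[... 242 characters left out ...]
  77  74  73  70  71  71  68  67  80  81  79  79  91  92  91 105 106
  106 104 118 119]
 [ 65  66  63  62  63  68  67  67  66  72  72  77  79  78  79  73  78  78
   79  75  74  71]
 [ 83  81  74  75  74  74  69  68  68  69  67  68  68  67  65  65  65  63
   64  68  68  67]
 [ 97  95  92  92  91  93  92  90  89  90  86  87  86  86  80  80  80  76
   75  73  73  70]]
[304 179  22  23 394] [0.5509 0.2999 0.1196] ((0.5505140423774719, 0.29834070801734924), 0.009383931756019592)
[302 239  26  29 617] [0.5398 0.2436 0.1229] ((0.5388796329498291, 0.23946447670459747), 0.012231148779392242)
stand ((0.7140311002731323, 0.28204989433288574), (0.2749597728252411, 0.3966914117336273), 80.88750457763672)
```

View pics/w1.png

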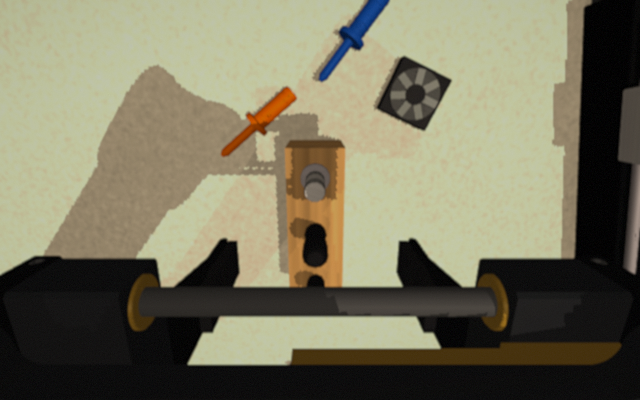

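The cover is shut (slope 0.054 rad, which matches the sprung 0.06). The pin is at wrist pixel (315,185), world (0.5507, 0.2997), and the top view agrees. Next: descend half-open and grip.

```bash
python3 - <<'E'
from h import *
W=np.load("w1.npy")
for n,(u,v) in dict(or1=(288,97),or2=(262,120),bl=(350,40)).items(): print(n,W[v,u].round(3))
print("coverhole",ray("top",376.1,213.4,.061))
rows([.5507,.2997,.081])
E
```

```text
or1 [0.537 0.38  0.017]
or2 [0.505 0.362 0.021]
bl [0.612 0.422 0.018]
coverhole [ 0.48941468 -0.16187929  0.061     ]
rows [ 0.589 -0.012 -0.024] [0. 0. 0.]
```

```bash
python3 -m pendant '0.1 -0.012 -0.024 0 0 0;0.2 -0.012 -0.024 0 0 0;0.3 -0.012 -0.024 0 0 0;0.4 -0.012 -0.024 0 0 0;0.5 -0.012 -0.024 0 0 0;0.59 -0.012 -0.024 0 0 0;0.59 -0.012 -0.024 0 0 0;0.59 -0.012 -0.024 0 0 0' 0
python3 - <<'E'
from h import *
rows([.5507,.2997,.081])
E
```

```text
time: 5.8
ee_pos: [0.5501, 0.301, 0.0809]
eef_rot: [0.547, 0.448, -0.547, 0.449]
ft_force: [-0.2, -0.5, 0.8]
width: 0.0443
rows [-0.     0.003  0.005] [0. 0. 0.]
```

```bash
python3 -m pendant '0 0.003 0.004 0 0 0;0 0.003 0.004 0 0 0;0 0.003 0.004 0 0 0;0 0.003 0.004 0 0 0;0 0.003 0.004 0 0 0;0 0.003 0.004 0 0 0' -1 45 && python3 -m pendant '-0.06 0 0 0 0 0;-0.12 0 0 0 0 0;-0.2 0 0 0 0 0;-0.28 0 0 0 0 0;-0.36 0 0 0 0 0;-0.44 0 0 0 0 0;-0.5 0 0 0 0 0;-0.5 0 0 0 0 0'
python3 - <<'E'
from h import *
th=-2.5*np.pi/180;rot=R.from_matrix(np.array([[0,np.cos(th),np.sin(th)],[0,np.sin(th),-np.cos(th)],[-1,0,0]]))
rows([.4886,-.1616,.20],rot)
E
```

```text
time: 6.4
ee_pos: [0.5502, 0.3012, 0.0805]
eef_rot: [0.547, 0.449, -0.546, 0.449]
ft_force: [0.1, -1.1, 4.8]
width: 0.017
time: 7.2
ee_pos: [0.5504, 0.3018, 0.2075]
eef_rot: [0.547, 0.449, -0.545, 0.449]
ft_force: [0.5, 0.2, -1.2]
width: 0.0168
rows [0.027 0.116 1.867] [-0.101 -0.001 -0.002]
```

```bash
python3 -m pendant '0 0.01 0.1 -0.1 0 0;0 0.02 0.24 -0.1 0 0;0 0.03 0.38 -0.1 0 0;0 0.04 0.52 -0.1 0 0;0 0.05 0.66 -0.1 0 0;0 0.06 0.8 -0.1 0 0;0 0.06 0.93 -0.1 0 0;0 0.06 0.93 -0.1 0 0'
python3 - <<'E'
from h import *
th=-2.5*np.pi/180;rot=R.from_matrix(np.array([[0,np.cos(th),np.sin(th)],[0,np.sin(th),-np.cos(th)],[-1,0,0]]))
rows([.4886,-.1616,.20],rot)
E
```

```text
time: 8.0
ee_pos: [0.5188, 0.0647, 0.2039]
eef_rot: [-0.512, -0.487, 0.514, -0.487]
ft_force: [0.1, 0.9, -1.5]
width: 0.0169
rows [ 0.018 -0.074  0.91 ] [-0.005  0.002  0.001]
```

```bash
python3 -m pendant '0 -0.01 0.1 0 0 0;0 -0.02 0.24 0 0 0;0 -0.03 0.38 0 0 0;0 -0.04 0.52 0 0 0;0 -0.06 0.66 0 0 0;0 -0.074 0.8 0 0 0;0 -0.074 0.91 0 0 0;0.02 -0.074 0.91 0 0 0'
python3 -m pendant '0.1 0 0 0 0 0;0.12 0 0 0 0 0;0.12 0 0 0 0 0;0.12 0 0 0 0 0'
python3 - <<'E'
from h import *
s=r.read_state();print(s["ee_pos"],s["time"])
im,d,W=cloud("wrist");cv2.imwrite("pics/w2.png",im);np.save("w2.npy",W);np.save("w2d.npy",d)
im2,d2,W2=cloud("scene");np.save("s2.npy",W2);cv2.imwrite("pics/s2.png",im2)
cv2.imwrite("pics/c2.png",np.hstack([im[:,120:520],cv2.resize(im2[120:270,180:330],(400,400),interpolation=2)]))
th=-2.5*np.pi/180;rot=R.from_matrix(np.array([[0,np.cos(th),np.sin(th)],[0,np.sin(th),-np.cos(th)],[-1,0,0]]))
rows([.4886,-.1616,.17],rot)
E
```

```text
time: 8.8
ee_pos: [0.49, -0.1603, 0.1994]
eef_rot: [-0.512, -0.487, 0.513, -0.487]
ft_force: [-0.4, 0.6, -1.1]
width: 0.0171
time: 9.2
ee_pos: [0.4912, -0.1557, 0.1706]
eef_rot: [0.511, 0.489, -0.511, 0.489]
ft_force: [-0.1, 0.3, -0.5]
width: 0.0169
[ 0.49116194 -0.15567893  0.17055646] 9.2
rows [ 0.004 -0.01   0.023] [-0.001  0.    -0.001]
```

View pics/c2.png

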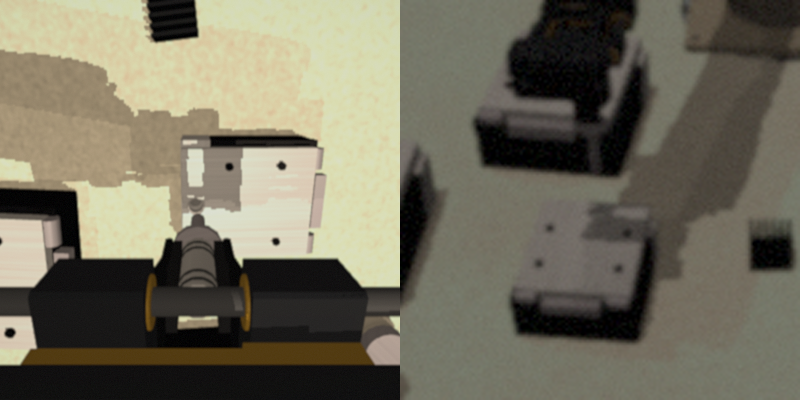

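The wrist view shows the pin upright in the jaws, with the cover hole at about (316,203) in the full image and the nose just below it. Now I'll measure the pin and the hole in that same image.

```bash
python3 - <<'E'
from h import *
W=np.load("w2.npy");im=cv2.imread("pics/w2.png")
X,Y,Z=W[...,0],W[...,1],W[...,2]
s=r.read_state();p=s["ee_pos"]
print("tcp",p)
for lo,hi in((.095,.1),(.1,.11),(.11,.12),(.12,.13),(.136,.142),(.15,.155),(.16,.165),(.17,.18)):
    k=(Z>lo)&(Z<hi)&(abs(X-p[0])<.03)&(abs(Y-p[1])<.03);
    if k.sum()>5: print(lo,k.sum(),"x",X[k].min().round(4),X[k].max().round(4),np.median(X[k]).round(4),"y",Y[k].min().round(4),Y[k].max().round(4))
g=cv2.cvtColor(im,cv2.COLOR_BGR2GRAY)
big=cv2.resize(im[185:265,270:370],(800,640),interpolation=cv2.INTER_CUBIC)
cv2.imwrite("pics/c3.png",big[:600])
print(g[194:216,302:332])
print(ray("wrist",315.5,203.5,.061), W[190,316],W[203,316])
E
```

```text
tcp [ 0.49138297 -0.15606705  0.17094208]
0.11 65 x 0.4862 0.4955 0.4913 y -0.1572 -0.1531
0.12 55 x 0.4864 0.4953 0.4906 y -0.1564 -0.1532
0.15 10 x 0.4804 0.5031 0.4942 y -0.1505 -0.1437
0.16 288 x 0.4789 0.5027 0.4907 y -0.1571 -0.1432
0.17 567 x 0.4739 0.5086 0.4914 y -0.1567 -0.1448
[[131 130 130 131 133 140 143 144 144 145 143 142 134 128 129 128 129 129
  127 129 129 129 129 129 129 130 130 129 129 130]
 [130 128 131 131 138 161 175 179 181 180 181 170 146 131 127 128 129 128
  128 129 132 136 132 129 128 128 129 128 129 128]
 [129 128 129 129 140 166 189 199 199 200 201 187 155 130 129 136 141 141
  142 144 153 160 145 130 129 129 129 128 129 129]
 [127 127 128 128 132 149 170 180 180 181 178 169 141 124 130 147 164 173
  177 179 187 187 157 133 129 129 129 129 129 128]
 [127 128 129 129 129 132 139 143 143 141 137 130 116 110 118 144 167 181
  189 197 202 192 158 133 129 129 130 130 131 130]
 [128 127 130 129 128 128 128 127 120 113 107 101  97  95 101 117 137 151
  162 172 178 170 146 132 131 131 133 135 139 137]
 [129 127 128 129 129 128 125 120 112 101  93  90  89  89  90
[... 1353 characters left out ...]
59 137 119 108 107 109 114 126 136
  143 155 178 206 220 221 221 221 220 220 220 221]
 [150 158 160 162 161 161 173 194 197 182 168 153 145 137 133 138 146 154
  162 179 203 218 222 221 221 221 220 221 220 221]
 [163 182 191 193 191 191 199 211 211 202 189 174 159 145 133 129 133 140
  159 191 212 222 223 221 221 221 219 220 220 221]
 [176 203 216 216 216 217 218 220 221 214 196 169 141 116  99  93  91 100
  130 168 196 214 221 221 220 219 221 220 220 220]
 [179 210 223 222 221 221 221 221 222 213 185 141 103  83  74  70  68  72
   90 120 154 188 213 221 221 220 220 220 220 220]]
[ 0.48916768 -0.16200056  0.061     ] [ 0.4898568  -0.14947399  0.06061222] [ 0.48879786 -0.17029157  0.0321405 ]
```

View pics/c3.png

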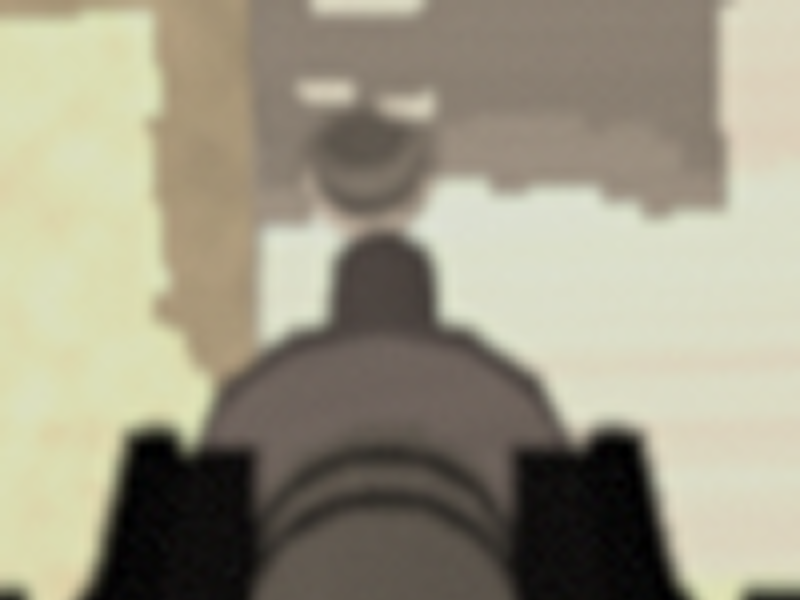

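```bash
python3 - <<'E'
from h import *
rows([.4896,-.1614,.136])
E
```

```text
rows [ 0.14  -0.006  0.022] [0. 0. 0.]
```

```bash
python3 -m pendant '0.04 -0.006 0.022 0 0 0;0.08 -0.006 0.022 0 0 0;0.14 -0.006 0.022 0 0 0;0.14 -0.006 0.022 0 0 0;0.14 -0.006 0.022 0 0 0;0.14 -0.006 0.022 0 0 0;0.14 -0.006 0.022 0 0 0;0.14 -0.006 0.022 0 0 0'
python3 - <<'E'
from h import *
im,d,W=cloud("wrist");cv2.imwrite("pics/c4.png",cv2.resize(im[180:280,265:365],(600,600),interpolation=cv2.INTER_CUBIC))
rows([.4896,-.1614,.120])
E
```

```text
time: 10.1
ee_pos: [0.4893, -0.1619, 0.1355]
eef_rot: [0.511, 0.488, -0.511, 0.489]
ft_force: [1.0, -0.6, -1.8]
width: 0.0169
rows [ 0.062  0.001 -0.002] [0. 0. 0.]
```

View pics/c4.png

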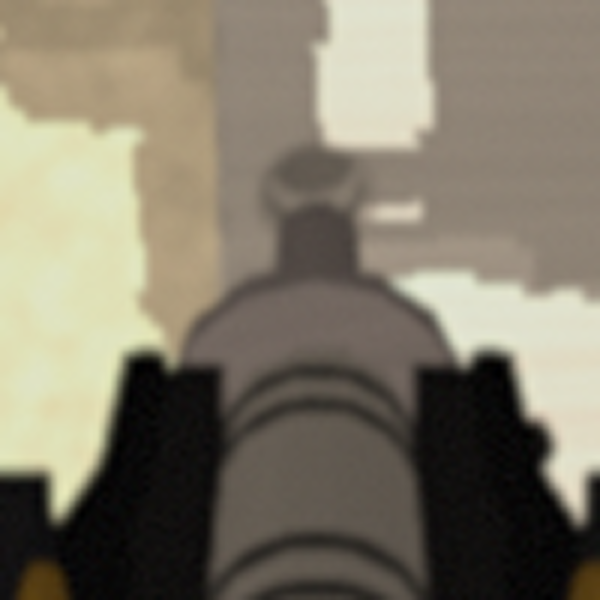

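The shaft (centre x≈318 in the crop) lines up with the hole (centre ≈315), within about 0.5 mm. Descending slowly.

```bash
python3 -m pendant '0.01 -0.001 -0.002 0 0 0;0.02 -0.001 -0.002 0 0 0;0.03 -0.001 -0.002 0 0 0;0.04 -0.001 -0.002 0 0 0;0.05 -0.001 -0.002 0 0 0;0.06 -0.001 -0.002 0 0 0;0.07 -0.001 -0.002 0 0 0;0.07 -0.001 -0.002 0 0 0'
python3 -c "
from h import *
rows([.4894,-.1616,.1])"
```

```text
time: 10.95
ee_pos: [0.4886, -0.1612, 0.1172]
eef_rot: [-0.511, -0.489, 0.511, -0.488]
ft_force: [-0.3, -0.2, -1.0]
width: 0.0169
rows [0.069 0.003 0.001] [0. 0. 0.]
```

The tip is 10 mm into the cover with no force on it, so I'll continue.

```bash
python3 -m pendant '0.01 0 0 0 0 0;0.02 0 0 0 0 0;0.03 0 0 0 0 0;0.04 0 0 0 0 0;0.05 0 0 0 0 0;0.06 0 0 0 0 0;0.07 0 0 0 0 0;0.08 0 0 0 0 0'
python3 -c "
from h import *
rows([.4894,-.1616,.08])"
```

```text
time: 11.75
ee_pos: [0.4889, -0.1613, 0.0973]
eef_rot: [-0.511, -0.489, 0.511, -0.489]
ft_force: [-0.4, -0.7, -1.8]
width: 0.0171
rows [0.069 0.002 0.001] [0. 0. 0.]
```

```bash
python3 -m pendant '0.01 0 0 0 0 0;0.02 0 0 0 0 0;0.03 0 0 0 0 0;0.04 0 0 0 0 0;0.05 0 0 0 0 0;0.06 0 0 0 0 0;0.07 0 0 0 0 0;0.08 0 0 0 0 0'
python3 -m pendant '0.01 0 0 0 0 0;0.02 0 0 0 0 0;0.03 0 0 0 0 0;0.03 0 0 0 0 0'
```

```text
time: 12.55
ee_pos: [0.4888, -0.1613, 0.0774]
eef_rot: [-0.511, -0.489, 0.511, -0.489]
ft_force: [-0.1, 0.0, -1.4]
width: 0.0171
time: 12.95
ee_pos: [0.4888, -0.1613, 0.07]
eef_rot: [-0.511, -0.489, 0.511, -0.489]
ft_force: [-3.5, 0.2, 5.0]
width: 0.0173
```

```bash
python3 -m pendant '0.004 0 0 0 0 0;0.008 0 0 0 0 0;0.008 0 0 0 0 0' - 60
python3 -m pendant '0.004 0 0 0 0 0;0.008 0 0 0 0 0;0.008 0 0 0 0 0'
```

```text
time: 13.25
ee_pos: [0.4889, -0.1614, 0.0684]
eef_rot: [-0.511, -0.488, 0.511, -0.489]
ft_force: [-4.8, -0.2, 7.6]
width: 0.0168
time: 13.55
ee_pos: [0.4888, -0.1615, 0.0669]
eef_rot: [-0.511, -0.488, 0.511, -0.489]
ft_force: [-7.3, -0.0, 14.9]
width: 0.0165
```

```bash
python3 - <<'E'
from h import *
print(r.read_state()["ft_force"],r.read_state()["torque"])
im,d,W=cloud("wrist");im2,d2,W2=cloud("scene")
for n,w in(("wrist",W),("scene",W2)):
    S=w.reshape(-1,3);k=(S[:,0]>.495)&(S[:,0]<.58)&(abs(S[:,1]+.1645)<.045)&(S[:,2]>.048)&(S[:,2]<.066);S=S[k]
    A=np.c_[S[:,:2],np.ones(len(S))];p=np.linalg.lstsq(A,S[:,2],rcond=None)[0]
    k=abs(A@p-S[:,2])<.002;p=np.linalg.lstsq(A[k],S[k,2],rcond=None)[0]
    print(n,k.sum(),"slope",p[:2].round(4),"z hole",(p@[.4885,-.1615,1]).round(4),"hinge",(p@[.591,-.166,1]).round(4))
cv2.imwrite("pics/c5.png",np.hstack([cv2.resize(im[150:350,220:420],(400,400),interpolation=2),cv2.resize(im2[180:280,200:300],(400,400),interpolation=2)]))
E
```

```text
[-7.34348356 -0.01631034 14.92007489] [0.14763894 1.52847228 0.01839318]
wrist 12789 slope [ 0.0344 -0.0015] z hole 0.0503 hinge 0.0538
scene 750 slope [ 0.0329 -0.0011] z hole 0.0509 hinge 0.0543
```

View pics/c5.png

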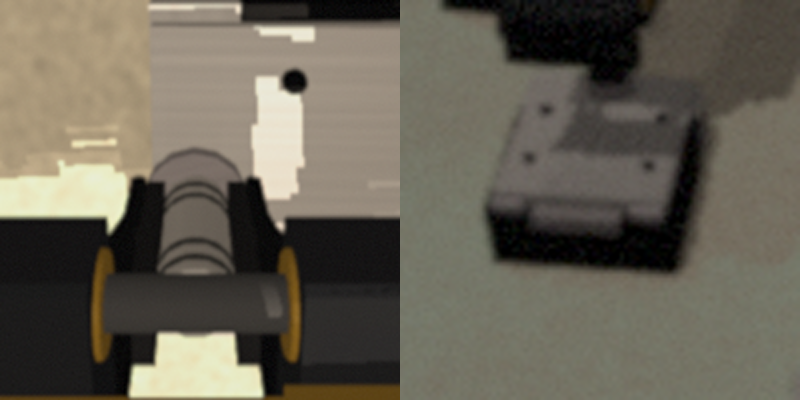

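The cover slopes about 0.034 rad past level, and the nose is only about 1 mm off the bench, so I'm over-pressing. I'll back off about 1.5 mm and ease the sideways force.

```bash
python3 -m pendant '-0.006 -0.003 0 0 0 0;-0.006 -0.003 0 0 0 0;-0.006 -0.003 0 0 0 0;-0.006 -0.003 0 0 0 0'
cat > chk.py <<'E'
from h import *
s=r.read_state();print(s["ee_pos"],s["ft_force"].round(2) if hasattr(s["ft_force"],'round') else s["ft_force"])
im,d,W=cloud("wrist")
S=W.reshape(-1,3);k=(S[:,0]>.495)&(S[:,0]<.58)&(abs(S[:,1]+.1645)<.045)&(S[:,2]>.048)&(S[:,2]<.066);S=S[k]
A=np.c_[S[:,:2],np.ones(len(S))];p=np.linalg.lstsq(A,S[:,2],rcond=None)[0]
k=abs(A@p-S[:,2])<.002;p=np.linalg.lstsq(A[k],S[k,2],rcond=None)[0]
print("slope",p[:2].round(4),"z hole",(p@[.4885,-.1615,1]).round(4),"hinge",(p@[.591,-.166,1]).round(4))
q=W.reshape(-1,3);k=(abs(q[:,0]-.489)<.016)&(q[:,1]>-.158)&(q[:,1]<-.142)&(q[:,2]>.052)&(q[:,2]<.072)
print("collar zs",np.histogram(q[k,2],bins=np.arange(.052,.073,.002)))
E
python3 chk.py
```

```text
time: 14.05
ee_pos: [0.4888, -0.1614, 0.0684]
eef_rot: [0.511, 0.488, -0.511, 0.489]
ft_force: [-2.2, -0.1, 8.4]
width: 0.0165
[ 0.48879534 -0.16137005  0.06836719] [-2.16 -0.14  8.35]
slope [ 0.0195 -0.0005] z hole 0.0518 hinge 0.0538
collar zs (array([365,  66, 308, 168,  29,  22,  51,  67,  70,  81]), array([0.052, 0.054, 0.056, 0.058, 0.06 , 0.062, 0.064, 0.066, 0.068,
       0.07 , 0.072]))
```

The force is steady at about 8 N down, the collar is seated on the cover, the cover is slightly past level, and the fingertips are about 16 mm above the cover. I'll let it settle briefly and hand in.

```bash
python3 -m pendant '0 0 0 0 0 0;0 0 0 0 0 0;0 0 0 0 0 0;0 0 0 0 0 0;0 0 0 0 0 0' && python3 -c "
from h import *
from bench import close_job
s=r.read_state();print(s['ee_pos'],s['ft_force'],s['width'])
close_job()"
```

```text
time: 14.6
ee_pos: [0.4888, -0.1614, 0.0684]
eef_rot: [0.511, 0.488, -0.511, 0.489]
ft_force: [-1.9, -0.8, 8.5]
width: 0.0165
[ 0.48880697 -0.16137131  0.06835548] [-1.87663438 -0.79932455  8.51440732] 0.0164706003745814
the job is handed in; nothing more can be done
```

I swung the cover shut, pulled the lock pin from the stand and pushed it through the cover into the base. I handed the job in at about 14.6 s with the pin still gripped and pressed down. The hand-in reports no verdict.

**Last checks**
- **Pin:** it pushes down with a steady 8.5 N, with about 2 N sideways. The nose works out at about 41 mm below the base hole's mouth and within about 1 mm of its axis.
- **Hand:** the fingertips are about 16 mm above the cover, so the hand should be touching only the pin.
- **Bystanders:** I did not re-measure the screwdrivers or the other loose things at the end. I saw no sign of touching them.

**What disagreed:** the cover measured about 0.02 rad past level instead of flat. At a first press of 15 N it was about 0.034 rad past level, with the nose about 1 mm off the bench, so I backed off 1.5 mm. I could only measure the sum of the cover and hinge block angles, not each joint. The hinge block being home is inferred from the press force, since about 5 N should be enough.

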